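Gauge the sample tube

TASK

Stand the tall thick white tube upright on the bench gauge, between its two jaws, then slide the movable jaw shut on it until the tube pushes the spring-loaded anvil in a few millimetres, and let go so that the gauge holds the tube. Do not run the anvil to the end of its travel, and leave the short tube and the thin tube where they stand.

Things in the scene. Friction and masses are not known exactly. Their poses are not given: they have to be found in the camera images.
- tube_mid (a point): The tall thick tube to be gauged: a closed white plastic cylinder 44 mm in diameter and 95 mm high, standing upright on the bench, about 70 g. This point is its centre, half-way up (47.5 mm above its underside); z is its long axis.
- gauge_spot (a point): Place for the tube on the fixed bench gauge: an aluminium bed 90 mm (x) by 300 mm (y), its top 12 mm above the bench. The point is on the bed's top, on its middle line. Gauge y runs along the bed from the sliding jaw to the spring anvil, x across it. The resting anvil's face is at y = +50 mm. Jaw faces: steel plates 44 mm wide, square to y, tops 50 mm above the bed (block behind the anvil 52 mm).
- jaw_grip (a point): Black upright post of the sliding jaw, 24 mm (x) by 22 mm (y). The point is on its axis, 74 mm above the bed, 21 mm below its top, 41 mm above the carriage. The jaw's face is 60 mm from it, towards the anvil (gauge +y). Jaw starts open, faces 90 to 120 mm apart; slides along y with about 6 N friction, stays where left. Pinch the post across the bed (x sides): the tube stands close in y.
- anvil (a joint): The spring anvil: steel plate at the gauge's +y end, pushed in along gauge +y by the tube. 0 m = at rest, fully out; grows as it is pushed in; stop at 0.016 m. Spring about 0.7 N at rest plus 220 N/m, about 4 N at the stop: less than the jaw's friction, so the jaw holds it when left.
- short_mid (a point): Bystander: short white tube, 44 mm in diameter, 55 mm high, standing upright. The point is its centre, half-way up.
- thin_mid (a point): Bystander: thin white tube, 26 mm in diameter, 95 mm high, standing upright. The point is its centre, half-way up.
There are look-alikes about, which are no part of the job. What is shaped like the part that bears tube_mid but pink, turquoise or yellow is not meant.

How it is judged:
At the end, for the whole second after the job is handed in: The tube stands upright (within 10 degrees) on the gauge's bed, within 18 mm of its middle line, held between the sliding jaw and the anvil; the anvil is pushed in by 1.5 to 14.5 mm and at rest (value of joint anvil between 0.0015 and 0.0145 m and angle between tube_mid's own z axis and vertical below 0.17 rad and x of tube_mid in the frame of gauge_spot between -0.018 and 0.018 m and y of tube_mid in the frame of gauge_spot between 0.02 and 0.05 m and z of tube_mid in the frame of gauge_spot between 0.04 and 0.055 m and horizontal distance between tube_mid and jaw_grip between 0.075 and 0.09 m and velocity of joint anvil between -0.01 and 0.01 m/s); the robot touches nothing.
It fails at once if the anvil was run to its stop (value of joint anvil above 0.0155 m).
It fails at once if the short tube was disturbed (moved over 25 mm) (distance of short_mid from where it was at the start of the episode above 0.025 m).
It fails at once if the thin tube was disturbed (moved over 25 mm) (distance of thin_mid from where it was at the start of the episode above 0.025 m).
It also fails if it takes over 48 s, if anything falls off the work surface, if the arm or the gripper's body presses on something with over 40 N, if the wrist force passes 120 N, or if a joint passes its speed limit or range.

ROBOT

A 6-joint arm with a two-finger parallel gripper is mounted at the origin on the work surface. World frame = base frame: x ahead of the robot, y to its left, z up, the work surface at z = 0. Lengths are in m, angles in rad, forces in N, time in s.
With the tool pointing down it reaches from about 0.325 to 0.775 m from the base axis. Payload 5.5 kg.
Tool frame: the origin (TCP) lies midway between the tips of the shut fingers; the grasp point (between the pads) lies grasp_offset behind it (grasp_offset is the distance from the TCP to the grasp point, in m); x points along the fingers, y is the direction in which the jaws open and shut, and the axes are right-handed (so a half turn about x gives the same grasp; the last joint's range is limited). The gripper opens to 88 mm and grips with 3 to 60 N. Pads are 20 mm wide; open, the fingers measure 115 mm over their backs; the gripper's body (75 mm by 178 mm) begins 61 mm behind the grasp point.
Start: joints at [1.172, 0.091, 1.231, -0, 1.82, -0.057], TCP at [0.201, 0.565, 0.223] pointing down, gripper open.
Joint ranges: [-2.87, 2.87], [-0.86, 2.18], [0.17, 2.46], [-1.51, 4.65], [0.06, 2.69], [-2.65, 2.65]. Speed limits (rad/s): [2.57, 2.57, 3.01, 3.14, 3.14, 3.14].

INTERFACE

Orientations are given as a unit quaternion [w, x, y, z].
In Python, from station import read_state, capture, job_done, outline_of, mark_of, grasp_offset gives the robot as it stands.
- The arm moves only by the tool carry_out, never from a script. Its argument "deltas" is a list of rows, each an object of numbers: "rx", "ry", "rz": the turn, a rotation vector about the tool's x, y, z in degrees; "x", "y", "z": the shift along the tool's x, y, z in mm; "jaw": the opening, from 0 (shut) to 1 (fully open). A call has 1 to 8 rows; each row is the pose to reach, as a shift and turn from the pose commanded when the call began, along the tool's axes at that moment; what a row does not reach only later rows make up. A row lasts 1/12 s, in which the tool goes at most 41.7 mm and 7.16 degrees, less where a joint would pass 70% of its speed; a pose out of reach is approached as far as the arm can. A call with a gripper value outside its range is refused whole. The fingers move at their own pace and stop on an object; the grip force is fixed at half the most. Time passes only in rows, so rows that repeat a pose let the fingers close. It gives the time, the measured TCP pose, the force and the opening at its end, in the units of the state.
- read_state(): the state, without advancing time (a new reading comes with each control period).
- capture(name): name is "side" or "top" or "wrist"; returns a dict with "color" (384x512x3 uint8, red, green, blue), "mtx" (3x3 intrinsics, pixels), "camera_from_world" (4x4, takes a point from world to camera coordinates); the wrist camera has in their place "tool_from_camera" (4x4, takes a point from camera to tool coordinates, whose origin is the TCP and whose axes are the tool frame's). Camera axes: x right, y down, z forward; pixel columns grow to the right and rows downward; lengths in m; the calibration is good to about 2 mm. A picture is of the moment at which its call begins: read the wrist's pose just before it. There is no depth.
- job_done(): hands the job in, once; it reports no verdict.
Trained networks look in the newest picture that a camera, given by its name, has taken for a name from the list of things; names that differ only in an ending like _2 or _b are one class to them, and where a whole thing is asked for, a point or a joint stands for the part that bears it (a point fixed in the world has none). Each returns a list of dicts, best first, with "score" (0 to 1); they miss things now and then, are a little off and sometimes report something else, mostly with a low value. They report only what shows in the picture. A call takes as long as a camera call. They do not tell look-alikes from the thing itself.
- outline_of(camera, name): "pixels" (384x512 bool, what is visible of it) and "uv" ([column, row] in pixels, amid what is visible of it).
- mark_of(camera, name): "uv" ([column, row] in pixels: a listed point, or the origin of a listed thing).
The state is a dict: "clock": time; "joints": joint angles; "qd": joint speeds; "joint_efforts": joint torques, N m; "tool_pos": TCP position; "ee_rot": TCP orientation; "force": force on the tool from outside, world axes, zero at the start; "ft_torque": the same for the moment, N m; "width": finger opening in m.
Only numpy, scipy, OpenCV 4.12 (cv2) and the standard library are available. Lean on these libraries where they do the work, as an engineer would, in place of code of your own. Each camera call takes 0.05 s, during which the arm holds its last target.

## Working session

There is one attempt and no reset: what is moved stays moved. The work goes in short steps, Python scripts to look and compute and a tool call to move; the robot and the scene stay as the last step left them, time stands still between calls to the robot, and variables do not carry over. Pictures are saved under pics/ and viewed, and the job is handed in when it is done.

Besides the shell and the picture viewer there is one more tool, called after ">>>" as a command line: name --argument value ..., lists and objects as JSON in quotes. carry_out: Moves the arm, as the interface text tells. Its arguments: {"type":"object","properties":{"deltas":{"type":"array","items":{"type":"object","properties":{"rx":{"type":"number"},"ry":{"type":"number"},"rz":{"type":"number"},"x":{"type":"number"},"y":{"type":"number"},"z":{"type":"number"},"jaw":{"type":"number"}}}}},"required":["deltas"]}

```bash
mkdir -p pics; ls; cat > h.py <<'E'
import numpy as np, cv2, json
from station import *
def save(c,n): cv2.imwrite('pics/'+n, cv2.cvtColor(c,cv2.COLOR_RGB2BGR))
E
python3 - <<'E'
from h import *
import pickle
s=read_state(); print(s, grasp_offset if not callable(grasp_offset) else grasp_offset())
D={}
for c in ['side','top','wrist']:
    d=capture(c); D[c]=d; save(d['color'],c+'0.png')
    for n in ['tube_mid','gauge_spot','jaw_grip','anvil','short_mid','thin_mid']:
        print(c,n,[(np.round(m['uv']).tolist(),round(m['score'],2)) for m in mark_of(c,n)][:5])
pickle.dump(D,open('d0.pkl','wb'))
E
```

```text
pics
{'clock': 0.0, 'joints': array([ 1.17231963e+00,  9.18363526e-02,  1.23189851e+00, -3.52566998e-05,
        1.81983212e+00, -5.66759709e-02]), 'qd': array([-0.00157688, -0.00091776, -0.00269236,  0.00035581,  0.00098462,
       -0.00087975]), 'joint_efforts': array([-1.39668275e-03, -4.46442425e+01, -4.06445539e+01,  6.96951686e-02,
        2.93372897e-02, -1.73035114e-04]), 'tool_pos': array([0.20098671, 0.56499926, 0.22151325]), 'ee_rot': array([ 0.6966591 ,  0.11957761,  0.69695054, -0.12094313]), 'force': array([ 0.17644588, -0.51893905,  0.40032779]), 'ft_torque': array([-0.0127782 ,  0.01866678, -0.00551547]), 'width': 0.08796837619045807} 0.0187
side tube_mid [([201.0, 120.0], 0.85), ([185.0, 164.0], 0.8), ([212.0, 147.0], 0.73), ([184.0, 136.0], 0.61)]
side gauge_spot [([332.0, 276.0], 0.69)]
side jaw_grip [([379.0, 293.0], 0.84)]Traceback (most recent call last):
  File "<stdin>", line 8, in <module>
ValueError: it knows: gauge_spot, jaw_grip, short_mid, thin_mid, tube_mid
```

```bash
python3 - <<'E'
from h import *
import pickle
s=read_state(); print(s['clock'])
D={}
for c in ['side','top','wrist']:
    d=capture(c); D[c]=d; save(d['color'],c+'0.png')
    d['m']={}
    for n in ['tube_mid','gauge_spot','jaw_grip','short_mid','thin_mid']:
        d['m'][n]=mark_of(c,n)
        print(c,n,[(np.round(m['uv'],1).tolist(),round(m['score'],2)) for m in d['m'][n]][:5])
pickle.dump(D,open('d0.pkl','wb'))
print(read_state()['clock'])
E
```

```text
0.2
side tube_mid [([186.7, 164.7], 0.79), ([212.6, 145.3], 0.75), ([202.1, 122.8], 0.69), ([182.2, 139.2], 0.68), ([229.9, 125.6], 0.56)]
side gauge_spot [([334.1, 272.1], 0.73)]
side jaw_grip [([382.6, 291.2], 0.56)]
side short_mid [([269.2, 177.2], 0.86)]
side thin_mid [([219.8, 190.9], 0.7)]
top tube_mid [([90.4, 187.2], 0.85), ([91.9, 214.7], 0.81), ([146.6, 237.5], 0.75), ([131.4, 197.8], 0.72), ([109.6, 158.4], 0.65)]
top gauge_spot [([334.9, 174.9], 0.93)]
top jaw_grip [([393.0, 161.3], 0.7), ([202.2, 164.2], 0.48)]
top short_mid [([205.2, 160.7], 0.66)]
top thin_mid [([196.3, 223.4], 0.53)]
wrist tube_mid [([236.6, 367.5], 0.87)]
wrist gauge_spot []
wrist jaw_grip []
wrist short_mid []
wrist thin_mid []
1.1
```

View pics/side0.png

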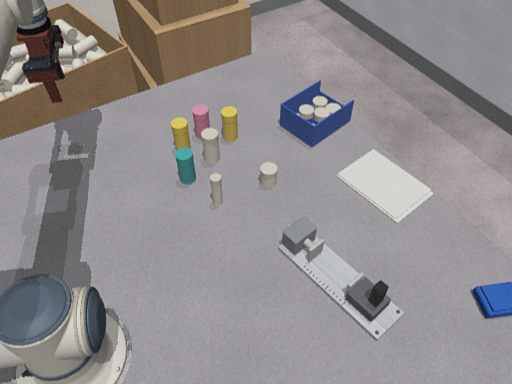

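View pics/top0.png

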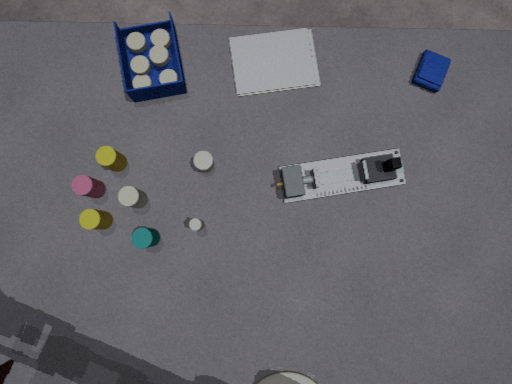

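View pics/wrist0.png

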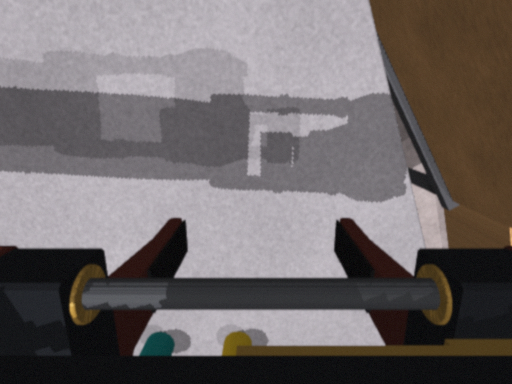

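Candidates for the tall thick tube, as side / top pixels:
- **White tall:** (212,146) / (130,197).
- **Yellow:** (181,134) / (107,157) and (230,125) / (91,219).
- **Pink:** (202,122) / (84,186).
- **Turquoise:** (186,166) / (144,238).
- **Short white:** (269,177) / (204,160).
- **Thin white:** (217,190) / (196,224).
- **White tubes in the blue tray and the bin:** not standing on the bench.

I choose the white tall one. It stands among the coloured ones. Next I triangulate and take a close crop.

```bash
cat >> h.py <<'E'
def tri(obs):
    # obs: list of (K, cam_from_world, uv)
    A=[]
    for K,T,uv in obs:
        P=K@T[:3]
        A+= [uv[0]*P[2]-P[0], uv[1]*P[2]-P[1]]
    A=np.array(A); X=np.linalg.lstsq(A[:,:3],-A[:,3],rcond=None)[0]
    e=[np.round((lambda p:p[:2]/p[2])((K@T[:3])@np.r_[X,1])-uv,1).tolist() for K,T,uv in obs]
    return X,e
def proj(d,X):
    p=(d['mtx']@d['camera_from_world'][:3])@np.r_[X,1]; return p[:2]/p[2]
def onplane(K,T,uv,z):
    Ti=np.linalg.inv(T); o=Ti[:3,3]; r=Ti[:3,:3]@np.linalg.inv(K)@np.r_[uv,1]; return o+r*(z-o[2])/r[2]
def Rot(q): 
    from scipy.spatial.transform import Rotation as R
    return R.from_quat([q[1],q[2],q[3],q[0]]).as_matrix()
def wristT(d,s):
    T=np.eye(4);T[:3,:3]=Rot(s['ee_rot']);T[:3,3]=s['tool_pos']
    return np.linalg.inv(T@d['tool_from_camera'])
E
python3 - <<'E'
from h import *
import pickle
D=pickle.load(open('d0.pkl','rb'))
S,T=D['side'],D['top']
for n,a,b in [('tube_mid',1,3),('gauge_spot',0,0),('jaw_grip',0,0),('short_mid',0,0),('thin_mid',0,0)]:
    print(n,tri([(d['mtx'],d['camera_from_world'],d['m'][n][i]['uv']) for d,i in((S,a),(T,b))]))
for nm,uv in dict(Y1=(107,157),P=(84,186),Y2=(91,219),T=(144,238),W=(130,197)).items():
    print(nm,onplane(T['mtx'],T['camera_from_world'],uv,.095))
# bed corners in top
for uv in [(279,166),(284,201),(400,150),(405,183)]: print(onplane(T['mtx'],T['camera_from_world'],uv,.012))
for d in (S,T): print(np.linalg.inv(d['camera_from_world'])[:3,3])
a=S['color'][90:220,160:290]; b=T['color'][135:265,70:220]
c=T['color'][135:215,265:415]; e=S['color'][210:340,265:415]
f=lambda i,w:cv2.resize(i,w,interpolation=cv2.INTER_CUBIC)
save(np.vstack([np.hstack([f(a,(390,300)),f(b,(400,300))]),np.hstack([f(e,(390,300)),f(c,(400,300))])]),'crop0.png')
E
```

```text
tube_mid (array([0.50589957, 0.35891473, 0.04539534]), [[-1.2, 0.0], [0.8, -1.6]])
gauge_spot (array([ 0.5672147 , -0.11880402,  0.0089065 ]), [[-0.2, 0.0], [0.1, -0.2]])
jaw_grip (array([ 0.58998186, -0.23452311,  0.08151622]), [[-0.3, 0.1], [0.2, -0.3]])
short_mid (array([0.59377776, 0.19630252, 0.01847717]), [[0.6, -0.1], [-0.4, 0.7]])
thin_mid (array([0.44828816, 0.20976152, 0.03667545]), [[-1.1, 0.1], [0.7, -1.3]])
Y1 [0.58761814 0.40473584 0.095     ]
P [0.5227875  0.45156167 0.095     ]
Y2 [0.45116473 0.43269969 0.095     ]
T [0.41154093 0.31699117 0.095     ]
W [0.49993611 0.35072571 0.095     ]
[0.58614577 0.01766789 0.012     ]
[0.50148365 0.00546034 0.012     ]
[ 0.62972588 -0.27821767  0.012     ]
[ 0.54869516 -0.28801632  0.012     ]
[ 0.1373654  -0.48660785  0.9233041 ]
[0.42734929 0.11009455 0.99764033]
```

View pics/crop0.png

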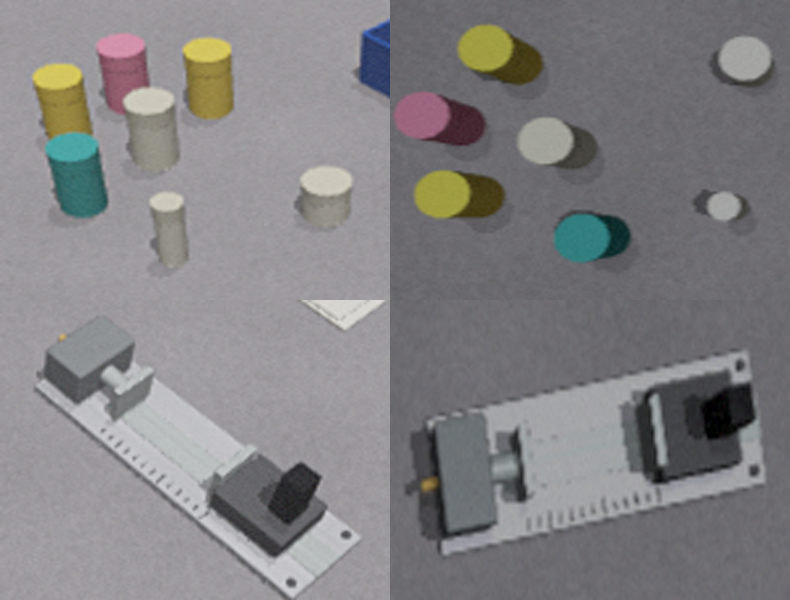

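The crop shows the white tall thick tube at side (212,146) / top (130,197), plain white and clearly taller than the short one and wider than the thin one. The gauge's anvil is at the left end in the top view, and the jaw post is at its right end. I'll refine the position with silhouettes.

```bash
cat >> h.py <<'E'
def cyl(c,r,h):
    a=np.linspace(0,2*np.pi,40,endpoint=False); x=c[0]+r*np.cos(a); y=c[1]+r*np.sin(a)
    return np.vstack([np.c_[x,y,0*a+c[2]-h/2],np.c_[x,y,0*a+c[2]+h/2]])
def silh(K,T,P,sh=(384,512),s=4):
    p=(K@T[:3]@np.c_[P,np.ones(len(P))].T); p=(p[:2]/p[2]).T
    hull=cv2.convexHull(p.astype(np.float32))
    m=np.zeros((sh[0]*s,sh[1]*s),np.uint8); cv2.fillConvexPoly(m,np.round((hull+.5)*s).astype(np.int32),255)
    return cv2.resize(m,(sh[1],sh[0]),interpolation=cv2.INTER_AREA)/255.
def fitcyl(views,c0,r,h,fixz=None):
    from scipy.optimize import minimize
    def f(p):
        c=p/100 if fixz is None else np.r_[p/100,fixz]
        return sum(1-np.minimum(m,g).sum()/np.maximum(m,g).sum() for K,T,m in views for g in [silh(K,T,cyl(c,r,h))])
    p0=np.array(c0)*100
    if fixz is not None:p0=p0[:2]
    r_=minimize(f,p0,method='Nelder-Mead',options=dict(initial_simplex=np.vstack([p0]+[p0+np.eye(len(p0))[i] for i in range(len(p0))]),xatol=.005,fatol=1e-4))
    return r_.x/100,r_.fun
E
python3 - <<'E'
from h import *
import pickle
S=capture('side');T=capture('top'); s=read_state()
O={}
for n,g in [('tube_mid',[(212,146),(130,197)]),('short_mid',[(269,177),(204,160)]),('thin_mid',[(217,190),(196,224)])]:
    V=[]
    for d,c,u in((S,'side',g[0]),(T,'top',g[1])):
        o=outline_of(c,n); o=[k for k in o if np.hypot(*(np.array(k['uv'])-u))<14]
        if o: V.append((d['mtx'],d['camera_from_world'],o[0]['pixels'].astype(float)))
        print(n,c,len(o),o and (o[0]['uv'],o[0]['pixels'].sum()))
    c0={'tube_mid':[.5,.351,.0475],'short_mid':[.594,.196,.0275],'thin_mid':[.448,.21,.0475]}[n]
    r,h={'tube_mid':(.022,.095),'short_mid':(.022,.055),'thin_mid':(.013,.095)}[n]
    print(fitcyl(V,c0,r,h)); 
    for v in V: print('  single',fitcyl([v],c0,r,h,h/2))
R=Rot(s['ee_rot']); print(R.round(3)); print(s['tool_pos'],s['clock']); print(capture('wrist')['tool_from_camera'].round(3))
E
```

```text
tube_mid side 1 ([209.6, 145.2], np.int64(518))
tube_mid top 1 ([131.2, 197.5], np.int64(562))
(array([0.50258676, 0.35653374, 0.04643217]), np.float64(0.1869282133319483))
  single (array([0.5013056 , 0.35519335]), np.float64(0.07876875948513284))
  single (array([0.50370901, 0.35589367]), np.float64(0.08759899220555678))
short_mid side 1 ([266.7, 174.5], np.int64(358))
short_mid top 1 ([203.0, 161.6], np.int64(359))
(array([0.5918225 , 0.19771124, 0.02795706]), np.float64(0.24837094305290386))
  single (array([0.58901284, 0.19969041]), np.float64(0.10339745731072292))
  single (array([0.59276579, 0.19753586]), np.float64(0.05580195317497538))
thin_mid side 1 ([217.7, 187.5], np.int64(372))
thin_mid top 1 ([195.1, 221.2], np.int64(138))
(array([0.4432015 , 0.20956681, 0.04893681]), np.float64(0.31951857626703983))
  single (array([0.44211208, 0.21178297]), np.float64(0.124736875013026))
  single (array([0.44422801, 0.20871628]), np.float64(0.12695686801563))
[[ 0.     0.335  0.942]
 [ 0.     0.942 -0.335]
 [-1.     0.     0.   ]]
[0.20112363 0.56529361 0.22264527] 1.2
[[ 0.    -0.258  0.966 -0.163]
 [ 1.     0.001  0.    -0.   ]
 [-0.001  0.966  0.258 -0.071]
 [ 0.     0.     0.     1.   ]]
```

>>> carry_out --deltas '[{"rx":7,"x":0,"y":-9,"z":32},{"rx":14,"x":0,"y":-18,"z":65},{"rx":21,"x":0,"y":-27,"z":100},{"rx":28,"x":0,"y":-37,"z":135},{"rx":35,"x":0,"y":-47,"z":172},{"rx":42,"x":0,"y":-57,"z":208},{"rx":49,"x":0,"y":-66,"z":244},{"rx":56,"x":0,"y":-76,"z":280}]'

```text
validation failed for argument at $.de...
```

```bash
cat >> h.py <<'E'
def delta(pos,yaw):
    # from measured state to tool-down pose with tool-y at yaw deg
    from scipy.spatial.transform import Rotation as R
    s=read_state(); R0=Rot(s['ee_rot']); c,q=np.cos(np.radians(yaw)),np.sin(np.radians(yaw))
    x=np.array([0,0,-1.]);y=np.array([c,q,0]);z=np.cross(x,y); R1=np.c_[x,y,z]
    d=R0.T@(np.array(pos)-s['tool_pos'])*1000
    rv=R.from_matrix(R0.T@R1).as_rotvec(degrees=True)
    print('at',s['tool_pos'].round(4),'yaw',np.degrees(np.arctan2(R0[1,1],R0[0,1])).round(1),'t',round(s['clock'],2),'F',s['force'].round(1),'w',round(s['width'],4)); print('xyz mm',d.round(1),'rot',rv.round(1))
E
python3 -c "
from h import *
delta([.5025,.356,.18],-19)"
```

```text
at [0.2011 0.5653 0.2226] yaw 70.4 t 1.55 F [-0.8 -0.3  0. ] w 0.0878
xyz mm [ 42.6 -96.2 354.1] rot [89.4 -0.   0. ]
```

>>> carry_out --deltas '[{"x":0,"y":-9,"z":32,"rx":7,"ry":0,"rz":0,"jaw":1},{"x":0,"y":-18,"z":65,"rx":14,"ry":0,"rz":0,"jaw":1},{"x":0,"y":-27,"z":100,"rx":21,"ry":0,"rz":0,"jaw":1},{"x":0,"y":-37,"z":135,"rx":28,"ry":0,"rz":0,"jaw":1},{"x":0,"y":-47,"z":172,"rx":35,"ry":0,"rz":0,"jaw":1},{"x":0,"y":-57,"z":208,"rx":42,"ry":0,"rz":0,"jaw":1},{"x":0,"y":-66,"z":244,"rx":49,"ry":0,"rz":0,"jaw":1},{"x":0,"y":-76,"z":280,"rx":56,"ry":0,"rz":0,"jaw":1}]'

```text
clock: 2.22
tool_pos: [0.4408, 0.3987, 0.2228]
ee_rot: [0.557, 0.435, 0.557, -0.435]
force: [0.2, 1.2, -0.3]
width: 0.0882
```

```bash
python3 -c "
from h import *
delta([.5025,.356,.18],-19)"
```

```text
at [0.4408 0.3987 0.2228] yaw 14.1 t 2.22 F [ 0.2  1.2 -0.3] w 0.0882
xyz mm [42.8 49.5 56.4] rot [33.1 -0.  -0. ]
```

>>> carry_out --deltas '[{"x":5,"y":10,"z":12,"rx":7,"ry":0,"rz":0,"jaw":1},{"x":12,"y":22,"z":25,"rx":14,"ry":0,"rz":0,"jaw":1},{"x":20,"y":34,"z":38,"rx":21,"ry":0,"rz":0,"jaw":1},{"x":30,"y":44,"z":50,"rx":28,"ry":0,"rz":0,"jaw":1},{"x":40,"y":49.5,"z":56,"rx":33,"ry":0,"rz":0,"jaw":1},{"x":42,"y":49.5,"z":56,"rx":33,"ry":0,"rz":0,"jaw":1}]'

```text
clock: 2.72
tool_pos: [0.5021, 0.3563, 0.1782]
ee_rot: [-0.411, -0.574, -0.411, 0.576]
force: [0.0, -0.7, -1.0]
width: 0.088
```

```bash
python3 - <<'E'
from h import *
delta([.5025,.356,.05],-19)
s=read_state(); d=capture('wrist'); save(d['color'],'w1.png')
o=outline_of('wrist','tube_mid')
for k in o: print(k['uv'],k['score'],k['pixels'].sum())
W=wristT(d,s)
p=lambda X:(lambda q:(q[:2]/q[2]).round(0))(d['mtx']@W[:3]@np.r_[X,1])
print(p([.5025,.356,.095]),p([.5025,.356,.0]))
E
```

```text
at [0.5021 0.3563 0.1782] yaw -18.9 t 2.72 F [ 0.  -0.7 -1. ] w 0.088
xyz mm [128.2   0.7  -0.2] rot [0.1 0.2 0.1]
[341.2, 100.0] 0.97 3208
[198.9, 234.7] 0.94 1747
[260.0, 188.4] 0.73 2628
[245.1, 68.7] 0.66 2948
[177.0, 123.9] 0.61 3111
[262. 196.] [262. 173.]
```

View pics/w1.png

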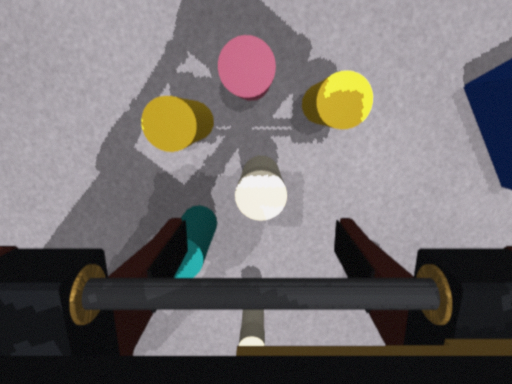

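The white tube's top is at (261,195), and I predicted (262,196). The left finger passes between yellow (168,123) and turquoise (195,240) with over 20 mm of clearance. I'll descend and grasp.

>>> carry_out --deltas '[{"x":30,"y":0.5,"z":0,"rx":0,"ry":0,"rz":0,"jaw":1},{"x":60,"y":0.5,"z":0,"rx":0,"ry":0,"rz":0,"jaw":1},{"x":90,"y":0.5,"z":0,"rx":0,"ry":0,"rz":0,"jaw":1},{"x":115,"y":0.5,"z":0,"rx":0,"ry":0,"rz":0,"jaw":1},{"x":127,"y":0.5,"z":0,"rx":0,"ry":0,"rz":0,"jaw":1},{"x":127,"y":0.5,"z":0,"rx":0,"ry":0,"rz":0,"jaw":1}]'

```text
clock: 3.32
tool_pos: [0.4998, 0.3575, 0.0507]
ee_rot: [-0.413, -0.572, -0.414, 0.575]
force: [-0.3, 0.1, -0.4]
width: 0.0878
```

>>> carry_out --deltas '[{"x":0,"y":0,"z":0,"rx":0,"ry":0,"rz":0,"jaw":0},{"x":0,"y":0,"z":0,"rx":0,"ry":0,"rz":0,"jaw":0},{"x":0,"y":0,"z":0,"rx":0,"ry":0,"rz":0,"jaw":0},{"x":0,"y":0,"z":0,"rx":0,"ry":0,"rz":0,"jaw":0},{"x":0,"y":0,"z":0,"rx":0,"ry":0,"rz":0,"jaw":0},{"x":0,"y":0,"z":0,"rx":0,"ry":0,"rz":0,"jaw":0},{"x":0,"y":0,"z":0,"rx":0,"ry":0,"rz":0,"jaw":0},{"x":0,"y":0,"z":0,"rx":0,"ry":0,"rz":0,"jaw":0}]'

```text
clock: 3.98
tool_pos: [0.5019, 0.3578, 0.054]
ee_rot: [0.413, 0.574, 0.413, -0.574]
force: [-0.5, -0.4, 1.9]
width: 0.0439
```

>>> carry_out --deltas '[{"x":0,"y":0,"z":0,"rx":0,"ry":0,"rz":0,"jaw":0},{"x":-20,"y":0,"z":0,"rx":0,"ry":0,"rz":0,"jaw":0},{"x":-50,"y":0,"z":0,"rx":0,"ry":0,"rz":0,"jaw":0},{"x":-85,"y":0,"z":0,"rx":0,"ry":0,"rz":0,"jaw":0},{"x":-115,"y":0,"z":0,"rx":0,"ry":0,"rz":0,"jaw":0},{"x":-135,"y":0,"z":0,"rx":0,"ry":0,"rz":0,"jaw":0},{"x":-140,"y":0,"z":0,"rx":0,"ry":0,"rz":0,"jaw":0}]'

```text
clock: 4.57
tool_pos: [0.503, 0.3585, 0.1987]
ee_rot: [0.413, 0.577, 0.413, -0.572]
force: [-0.1, -0.3, -0.4]
width: 0.0441
```

```bash
python3 - <<'E'
from h import *
# gauge pixel evidence; top view
T=capture('top');S=capture('side')
for c in('top','side'):
    for n in ['gauge_spot','jaw_grip']:
        print(c,n,[(np.round(m['uv'],1).tolist(),round(m['score'],2)) for m in mark_of(c,n)][:3])
    for n in ['gauge_spot','jaw_grip']:
        try: 
            for k in outline_of(c,n)[:2]: print(c,n,k['uv'],k['score'],k['pixels'].sum())
        except Exception as e: print(e)
save(cv2.resize(T['color'][130:220,250:420],(765,405),interpolation=cv2.INTER_CUBIC),'g1.png')
delta([.567,-.119,.2],8.6)
save(capture('wrist')['color'],'w2.png')
E
```

```text
top gauge_spot [([393.4, 165.6], 0.59), ([333.8, 176.9], 0.58)]
top jaw_grip [([393.4, 164.8], 0.88)]
top gauge_spot [341.0, 174.0] 0.92 4549
top jaw_grip [377.8, 169.3] 0.9 1007
side gauge_spot [([333.5, 271.9], 0.77)]
side jaw_grip [([379.3, 295.0], 0.56)]
side gauge_spot [341.5, 282.2] 0.72 5542
side jaw_grip [366.9, 299.2] 0.93 1377
at [0.5015 0.3576 0.1924] yaw -18.6 t 5.07 F [-0.1 -0.  -0.5] w 0.0439
xyz mm [ -7.3 214.  430.9] rot [-27.2   0.1   0.1]
```

View pics/g1.png

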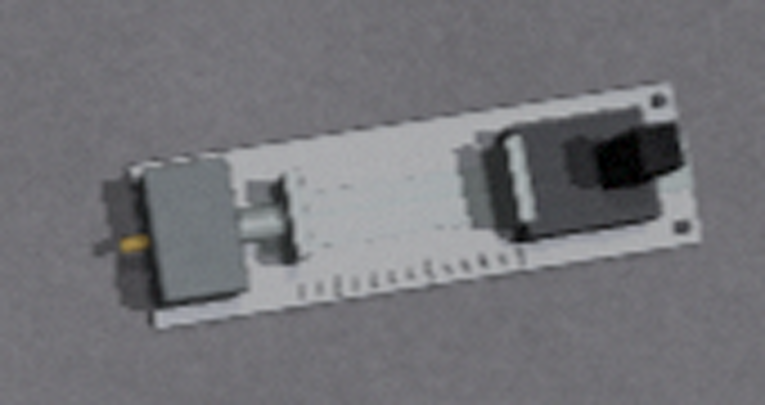

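View pics/w2.png

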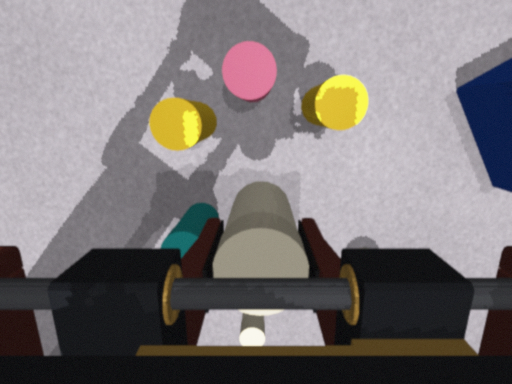

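```bash
python3 - <<'E'
from h import *
delta([.577,-.185,.25],8.6)
T=capture('top')
P=np.array([onplane(T['mtx'],T['camera_from_world'],np.array(uv)/4.5+[250,130]-.4,.012) for uv in [(128,165),(155,328),(668,83),(702,240)]])[:,:2]
c=P.mean(0); print(P.round(4),c, [np.linalg.norm(P[a]-P[b]).round(4) for a,b in((0,1),(2,3),(0,2),(1,3))])
v=P[:2].mean(0)-P[2:].mean(0); print(np.degrees(np.arctan2(v[1],v[0])))
E
```

```text
at [0.5016 0.3577 0.1928] yaw -18.6 t 5.12 F [-0.7 -0.3 -1.2] w 0.0439
xyz mm [-56.9 244.4 490.4] rot [-27.2   0.    0.1]
[[ 0.5855  0.02  ]
 [ 0.4979  0.0053]
 [ 0.6345 -0.2735]
 [ 0.5489 -0.2895]] [ 0.56669042 -0.13442581] [np.float64(0.0888), np.float64(0.0871), np.float64(0.2976), np.float64(0.2992)]
99.64747998053267
```

>>> carry_out --deltas '[{"x":-15,"y":5,"z":10,"rx":0,"ry":0,"rz":0,"jaw":0},{"x":-30,"y":19,"z":38,"rx":-3,"ry":0,"rz":0,"jaw":0},{"x":-45,"y":35,"z":70,"rx":-6,"ry":0,"rz":0,"jaw":0},{"x":-57,"y":51,"z":103,"rx":-9,"ry":0,"rz":0,"jaw":0},{"x":-57,"y":68,"z":136,"rx":-12,"ry":0,"rz":0,"jaw":0},{"x":-57,"y":84,"z":169,"rx":-15,"ry":0,"rz":0,"jaw":0},{"x":-57,"y":101,"z":202,"rx":-18,"ry":0,"rz":0,"jaw":0},{"x":-57,"y":117,"z":235,"rx":-21,"ry":0,"rz":0,"jaw":0}]'

```text
clock: 5.83
tool_pos: [0.5378, 0.096, 0.2509]
ee_rot: [0.511, 0.489, 0.511, -0.488]
force: [0.5, 0.2, -1.0]
width: 0.0439
```

```bash
python3 - <<'E'
from h import *
delta([.577,-.185,.25],8.6)
E
```

```text
at [0.5378 0.096  0.2509] yaw 2.6 t 5.83 F [ 0.5  0.2 -1. ] w 0.0439
xyz mm [  0.9  26.5 282.5] rot [-6.  0. -0.]
```

>>> carry_out --deltas '[{"x":0,"y":3,"z":38,"rx":-1,"ry":0,"rz":0,"jaw":0},{"x":0,"y":7,"z":76,"rx":-2,"ry":0,"rz":0,"jaw":0},{"x":0,"y":11,"z":114,"rx":-3,"ry":0,"rz":0,"jaw":0},{"x":0,"y":15,"z":152,"rx":-4,"ry":0,"rz":0,"jaw":0},{"x":0,"y":18,"z":190,"rx":-5,"ry":0,"rz":0,"jaw":0},{"x":0,"y":22,"z":228,"rx":-6,"ry":0,"rz":0,"jaw":0},{"x":0,"y":25,"z":260,"rx":-6,"ry":0,"rz":0,"jaw":0},{"x":0,"y":26,"z":280,"rx":-6,"ry":0,"rz":0,"jaw":0}]'

```text
clock: 6.5
tool_pos: [0.5754, -0.1844, 0.2501]
ee_rot: [0.535, 0.462, 0.535, -0.463]
force: [0.1, 0.6, -1.5]
width: 0.0433
```

>>> carry_out --deltas '[{"x":0,"y":0,"z":0,"rx":0,"ry":0,"rz":0,"jaw":0},{"x":0,"y":0,"z":0,"rx":0,"ry":0,"rz":0,"jaw":0},{"x":0,"y":0,"z":0,"rx":0,"ry":0,"rz":0,"jaw":0}]'

```text
clock: 6.75
tool_pos: [0.5756, -0.1803, 0.2507]
ee_rot: [0.535, 0.462, 0.535, -0.462]
force: [-0.3, -0.3, -0.2]
width: 0.0434
```

```bash
python3 - <<'E'
from h import *
import pickle
s=read_state(); d=capture('wrist'); save(d['color'],'w3.png'); d['s']=s
for n in ['gauge_spot','jaw_grip']: print(n,[(np.round(m['uv'],1).tolist(),round(m['score'],2)) for m in mark_of('wrist',n)][:3])
pickle.dump(d,open('w3.pkl','wb'))
delta([.577,-.185,.25],8.6)
W=wristT(d,s)
p=lambda X:(lambda q:(q[:2]/q[2]).round(0))(d['mtx']@W[:3]@np.r_[X,1])
print(p([.5672,-.1188,.012]),p([.59,-.2345,.086]), p([.5855,.02,.012]),p([.4979,.0053,.012]))
E
```

```text
gauge_spot [([256.3, 112.7], 0.64)]
jaw_grip []
at [ 0.5757 -0.1796  0.251 ] yaw 8.5 t 6.9 F [ 0.8 -0.2 -0.8] w 0.0436
xyz mm [1.  0.5 5.5] rot [-0.1  0.  -0. ]
[262. 119.] [267. 223.] [294.   4.] [220.   6.]
```

View pics/w3.png

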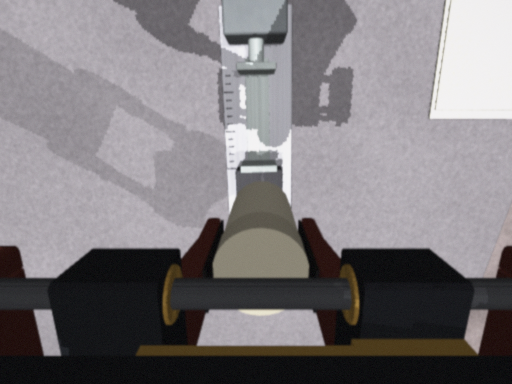

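```bash
python3 - <<'E'
from h import *
import pickle
d=pickle.load(open('w3.pkl','rb'))
im=cv2.resize(d['color'][0:200,205:310],None,fx=6,fy=6,interpolation=cv2.INTER_CUBIC)
im=im[:, :]
save(im[:600],'w3a.png'); save(im[600:],'w3b.png')
E
```

```text
(no output)
```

View pics/w3a.png

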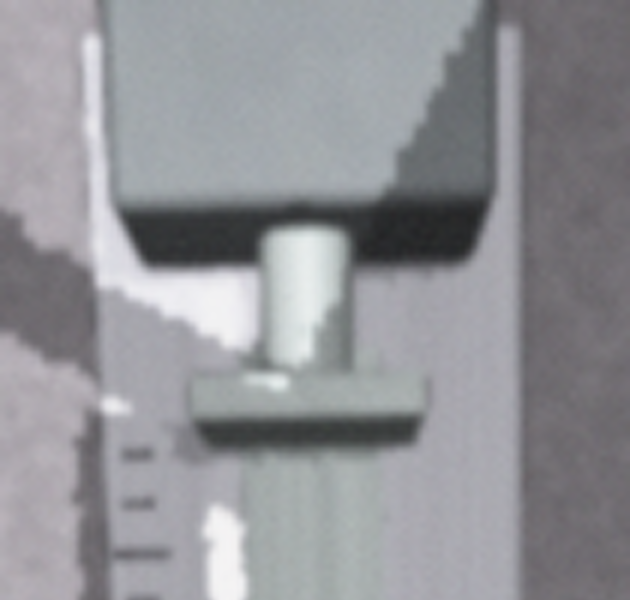

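View pics/w3b.png

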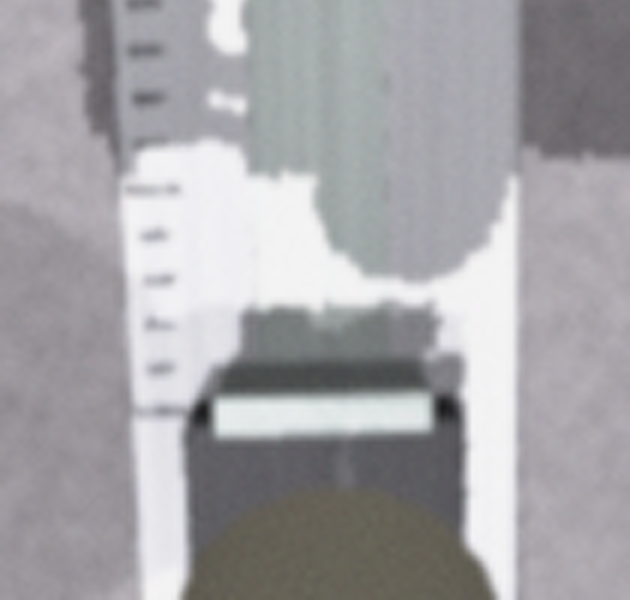

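```bash
python3 - <<'E'
from h import *
import pickle
d=pickle.load(open('w3.pkl','rb')); K=d['mtx']
W=wristT(d,d['s'])
P=lambda u,v,z: onplane(K,W,np.array([205+u/6-.42,v/6-.42]),z)[:2]
a=P(197,420,.062),P(425,416,.062); j=P(213,995,.062),P(433,992,.062)
L=P(88,60,.012),P(142,1200,.012); R=P(521,60,.012),P(516,1190,.012)
print('anvil',a,np.linalg.norm(a[1]-a[0]));print('jaw',j,np.linalg.norm(j[1]-j[0]))
for x in(L,R): v=x[0]-x[1]; print(x,np.degrees(np.arctan2(*v[::-1])))
am=(a[0]+a[1])/2; jm=(j[0]+j[1])/2; v=am-jm; print('gap',np.linalg.norm(v),np.degrees(np.arctan2(v[1],v[0])))
th=np.radians(99.2)
for t in (98.5,99,99.5):
    th=np.radians(t); gy=np.array([np.cos(th),np.sin(th)]); gx=np.array([gy[1],-gy[0]])
    print(t,'x offs L,R',[round(q@gx,4) for q in L+R],'anvil',[round(q@gx,4) for q in a],'jaw',[round(q@gx,4) for q in j], 'spot', am-.05*gy, 'jawgrip', jm-.06*gy)
E
```

```text
anvil (array([ 0.53216645, -0.06895777]), array([ 0.57386947, -0.06205494])) 0.04227045159816875
jaw (array([ 0.54908079, -0.17546726]), array([ 0.592753 , -0.1683422])) 0.04424961005920968
(array([0.49715618, 0.00099017]), array([ 0.53660607, -0.23588697])) 99.45534992170165
(array([0.58363327, 0.01384338]), array([ 0.62383183, -0.22038441])) 99.73832482134837
gap 0.10789339880555136 99.54920915938047
98.5 x offs L,R [np.float64(0.4918), np.float64(0.4958), np.float64(0.5793), np.float64(0.5844)] anvil [np.float64(0.5161), np.float64(0.5584)] jaw [np.float64(0.5171), np.float64(0.5614)] spot [ 0.56040843 -0.11495715] jawgrip [ 0.57978546 -0.23124568]
99 x offs L,R [np.float64(0.4912), np.float64(0.4931), np.float64(0.5786), np.float64(0.5817)] anvil [np.float64(0.5148), np.float64(0.5571)] jaw [np.float64(0.5149), np.float64(0.5591)] spot [ 0.56083968 -0.11489077] jawgrip [ 0.58030296 -0.23116603]
99.5 x offs L,R [np.float64(0.4905), np.float64(0.4903), np.float64(0.5779), np.float64(0.5789)] anvil [np.float64(0.5135), np.float64(0.5558)] jaw [np.float64(0.5126), np.float64(0.5568)] spot [ 0.56127034 -0.11482064] jawgrip [ 0.58081975 -0.23108187]
```

```bash
python3 - <<'E'
from h import *
T=capture('top');S=capture('side')
# after-move top view for tube held
o=lambda d,uv,z: onplane(d['mtx'],d['camera_from_world'],np.array(uv,float),z)[:2].round(4)
for uv in [(507,138),(521,224)]: print('jaw face top', o(T,np.array(uv)/4.5+[250,130]-.4,.062))
th=np.radians(99.55); gy=np.array([np.cos(th),np.sin(th)]); gx=np.array([gy[1],-gy[0]])
spot=.535*gx-.2075*gy; print('spot',spot)
def W(x,y,z): return np.r_[spot+x*gx+y*gy,.012+z]
for d,n,(r0,r1,c0,c1) in((S,'s',(200,345,260,415)),(T,'t',(130,220,250,420))):
    im=cv2.resize(d['color'],None,fx=5,fy=5,interpolation=cv2.INTER_CUBIC)
    D=lambda q,col: cv2.polylines(im,[np.array([(proj(d,W(*p))+.5)*5 for p in q]).round().astype(np.int32)],True,col,1)
    D([(-.022,.05,0),(.022,.05,0),(.022,.05,.05),(-.022,.05,.05)],(255,0,0))
    D([(-.022,-.058,0),(.022,-.058,0),(.022,-.058,.05),(-.022,-.058,.05)],(255,255,0))
    D([(a,-.118+b,.095) for a,b in((-.012,-.011),(.012,-.011),(.012,.011),(-.012,.011))],(0,255,0))
    D([(a,b,0) for a,b in((-.045,-.15),(.045,-.15),(.045,.15),(-.045,.15))],(0,0,255))
    save(im[r0*5:r1*5,c0*5:c1*5][:600,:],'ov_'+n+'.png')
E
```

```text
jaw face top [ 0.5941 -0.1701]
jaw face top [ 0.5497 -0.1764]
spot [ 0.5620115  -0.11586339]
```

View pics/ov_s.png

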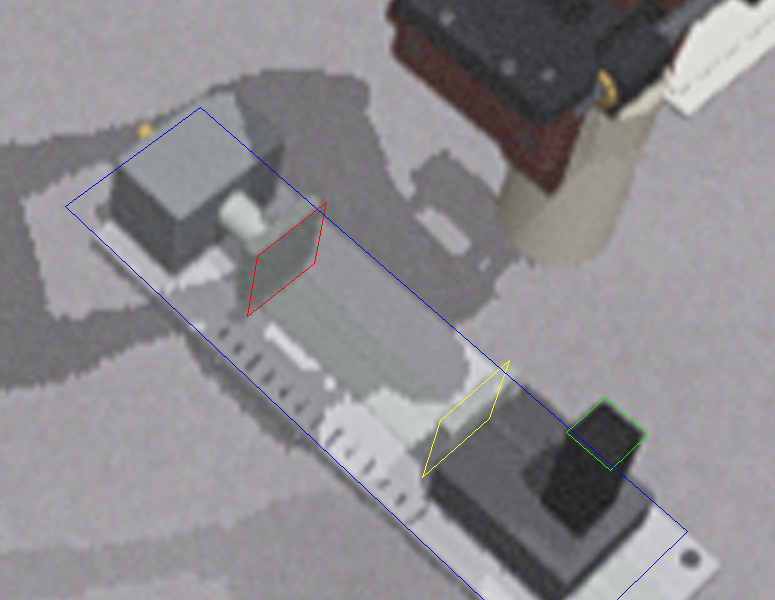

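View pics/ov_t.png

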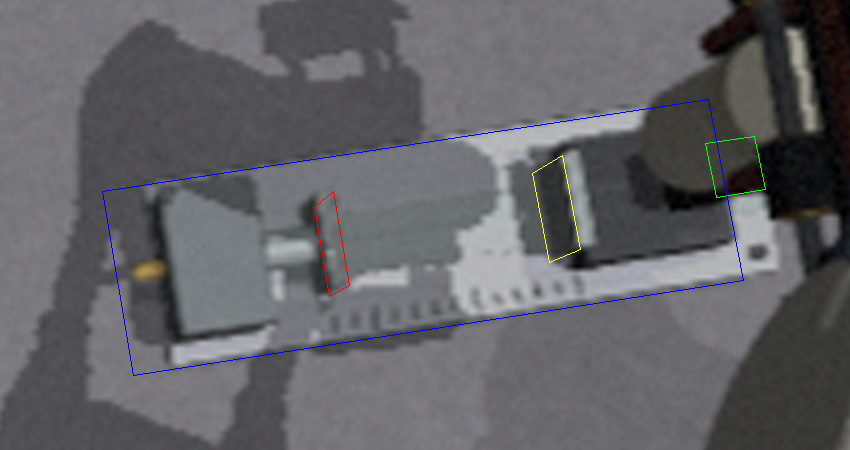

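```bash
cat >> h.py <<'E'
th=np.radians(99.55); gy=np.array([np.cos(th),np.sin(th)]); gx=np.array([gy[1],-gy[0]])
spot=.535*gx-.2075*gy
def G(x,y): return spot+x*gx+y*gy
E
python3 - <<'E'
from h import *
print(G(0,.02)); delta(np.r_[G(0,.02),.14],9.55)
E
```

```text
[ 0.55869333 -0.09614057]
at [ 0.5757 -0.1798  0.251 ] yaw 8.5 t 7.0 F [-0.1 -0.5 -1.3] w 0.0435
xyz mm [111.   -4.5 -85.3] rot [-1.  0. -0.]
```

>>> carry_out --deltas '[{"x":0,"y":-1,"z":-25,"rx":-0.5,"ry":0,"rz":0,"jaw":0},{"x":0,"y":-3,"z":-50,"rx":-1,"ry":0,"rz":0,"jaw":0},{"x":20,"y":-4.5,"z":-75,"rx":-1,"ry":0,"rz":0,"jaw":0},{"x":50,"y":-4.5,"z":-85,"rx":-1,"ry":0,"rz":0,"jaw":0},{"x":80,"y":-4.5,"z":-85,"rx":-1,"ry":0,"rz":0,"jaw":0},{"x":105,"y":-4.5,"z":-85,"rx":-1,"ry":0,"rz":0,"jaw":0},{"x":110,"y":-4.5,"z":-85,"rx":-1,"ry":0,"rz":0,"jaw":0},{"x":110,"y":-4.5,"z":-85,"rx":-1,"ry":0,"rz":0,"jaw":0}]'

```text
clock: 7.67
tool_pos: [0.5575, -0.0967, 0.1386]
ee_rot: [0.538, 0.456, 0.541, -0.458]
force: [-0.1, 0.5, -1.0]
width: 0.0435
```

>>> carry_out --deltas '[{"x":0,"y":0,"z":0,"rx":0,"ry":0,"rz":0,"jaw":0},{"x":0,"y":0,"z":0,"rx":0,"ry":0,"rz":0,"jaw":0}]'

```text
clock: 7.83
tool_pos: [0.5598, -0.0978, 0.1433]
ee_rot: [0.541, 0.458, 0.538, -0.457]
force: [1.1, -0.1, -0.2]
width: 0.0436
```

```bash
python3 - <<'E'
from h import *
S=capture('side');T=capture('top');d=capture('wrist')
delta(np.r_[G(0,.02),.0665],9.55)
f=lambda i,w:cv2.resize(i,w,interpolation=cv2.INTER_CUBIC)
save(np.vstack([np.hstack([f(S['color'][180:330,240:440],(400,300)),f(T['color'][120:230,250:400],(400,300))]),f(d['color'][0:384//1,:],(800,300))]),'p1.png')
V=[]
for c,dd in(('side',S),('top',T)):
    o=outline_of(c,'tube_mid')
    e=proj(dd,np.r_[G(0,.02),.14-.05+.045]); o=[k for k in o if np.hypot(*(np.array(k['uv'])-e))<25]
    print(c,e,[(k['uv'],k['score'],k['pixels'].sum()) for k in o])
E
```

```text
at [ 0.5596 -0.0978  0.1427] yaw 9.4 t 7.98 F [ 0.8  0.5 -1.4] w 0.044
xyz mm [76.2 -0.8 -1.9] rot [-0.1  0.1 -0.2]
side [331.73570448 234.78994564] [([337.9, 242.1], 0.85, np.int64(463))]
top [338.03116675 170.36243419] [([335.4, 169.4], 0.69, np.int64(196))]
```

View pics/p1.png

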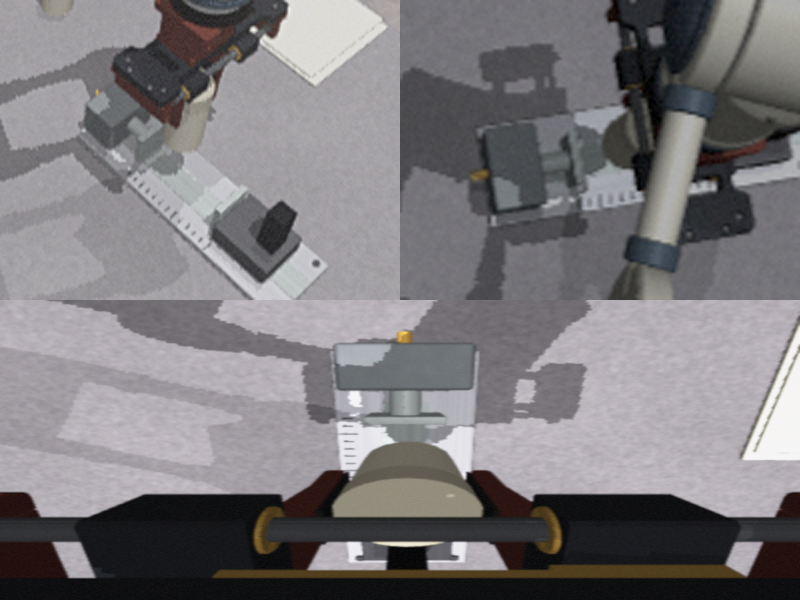

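The tube hangs over the gap: it is centred on the anvil plate in the wrist view, and the side view shows it clear of both faces. I'll lower it.

>>> carry_out --deltas '[{"x":20,"y":0,"z":-1,"rx":0,"ry":0,"rz":0,"jaw":0},{"x":40,"y":0,"z":-2,"rx":0,"ry":0,"rz":0,"jaw":0},{"x":60,"y":0,"z":-2,"rx":0,"ry":0,"rz":0,"jaw":0},{"x":70,"y":0,"z":-2,"rx":0,"ry":0,"rz":0,"jaw":0},{"x":72,"y":0,"z":-2,"rx":0,"ry":0,"rz":0,"jaw":0},{"x":72,"y":0,"z":-2,"rx":0,"ry":0,"rz":0,"jaw":0}]'

```text
clock: 8.58
tool_pos: [0.5581, -0.0955, 0.0684]
ee_rot: [0.539, 0.457, 0.54, -0.457]
force: [0.2, -0.0, -0.9]
width: 0.0438
```

>>> carry_out --deltas '[{"x":1,"y":0,"z":0,"rx":0,"ry":0,"rz":0,"jaw":0},{"x":2,"y":0,"z":0,"rx":0,"ry":0,"rz":0,"jaw":0},{"x":2,"y":0,"z":0,"rx":0,"ry":0,"rz":0,"jaw":0}]'

```text
clock: 8.83
tool_pos: [0.559, -0.0957, 0.0679]
ee_rot: [0.54, 0.458, 0.539, -0.457]
force: [-0.5, 0.3, -1.1]
width: 0.0437
```

```bash
python3 - <<'E'
from h import *
delta(np.r_[G(0,.02),.0645],9.55)
d=capture('wrist'); save(d['color'],'w5.png'); print(read_state()['force'],read_state()['tool_pos'])
E
```

```text
at [ 0.559  -0.0957  0.0679] yaw 9.4 t 8.83 F [-0.5  0.3 -1.1] w 0.0437
xyz mm [ 3.4 -0.4  0.4] rot [-0.1  0.  -0.1]
[-0.08350868 -0.3547958  -0.04122574] [ 0.55889475 -0.09565023  0.06767974]
```

View pics/w5.png

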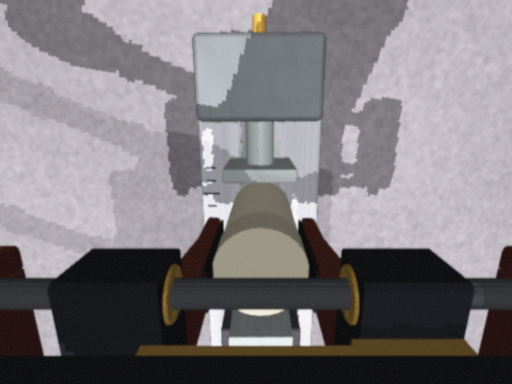

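>>> carry_out --deltas '[{"x":1,"y":0,"z":0,"rx":0,"ry":0,"rz":0,"jaw":0},{"x":2,"y":0,"z":0,"rx":0,"ry":0,"rz":0,"jaw":0},{"x":2,"y":0,"z":0,"rx":0,"ry":0,"rz":0,"jaw":0}]'

```text
clock: 9.13
tool_pos: [0.5588, -0.0956, 0.0659]
ee_rot: [0.54, 0.458, 0.539, -0.457]
force: [0.0, -0.2, 4.9]
width: 0.0437
```

>>> carry_out --deltas '[{"x":1,"y":0,"z":0,"rx":0,"ry":0,"rz":0,"jaw":0},{"x":1,"y":0,"z":0,"rx":0,"ry":0,"rz":0,"jaw":0}]'

```text
clock: 9.3
tool_pos: [0.5589, -0.0957, 0.0659]
ee_rot: [0.54, 0.458, 0.539, -0.457]
force: [-2.1, 0.9, 8.8]
width: 0.0438
```

>>> carry_out --deltas '[{"x":1,"y":0,"z":0,"rx":0,"ry":0,"rz":0,"jaw":0},{"x":1,"y":0,"z":0,"rx":0,"ry":0,"rz":0,"jaw":0}]'

```text
clock: 9.47
tool_pos: [0.559, -0.0957, 0.0657]
ee_rot: [0.54, 0.458, 0.538, -0.457]
force: [-2.8, 1.0, 12.3]
width: 0.0437
```

The tube is on the bed, with contact at TCP z = 0.066. I'll ease off and release.

>>> carry_out --deltas '[{"x":-2,"y":0,"z":0,"rx":0,"ry":0,"rz":0,"jaw":0},{"x":-2,"y":0,"z":0,"rx":0,"ry":0,"rz":0,"jaw":0},{"x":-2,"y":0,"z":0,"rx":0,"ry":0,"rz":0,"jaw":0.9},{"x":-2,"y":0,"z":0,"rx":0,"ry":0,"rz":0,"jaw":0.9},{"x":-2,"y":0,"z":0,"rx":0,"ry":0,"rz":0,"jaw":0.9},{"x":-2,"y":0,"z":0,"rx":0,"ry":0,"rz":0,"jaw":0.9},{"x":-2,"y":0,"z":0,"rx":0,"ry":0,"rz":0,"jaw":0.9},{"x":-2,"y":0,"z":0,"rx":0,"ry":0,"rz":0,"jaw":0.9}]'

```text
clock: 10.13
tool_pos: [0.5582, -0.0955, 0.0643]
ee_rot: [0.539, 0.457, 0.54, -0.457]
force: [-0.3, -0.4, 0.5]
width: 0.0782
```

>>> carry_out --deltas '[{"x":-10,"y":0,"z":0,"rx":0,"ry":0,"rz":0,"jaw":0.9},{"x":-30,"y":0,"z":0,"rx":0,"ry":0,"rz":0,"jaw":0.9},{"x":-60,"y":0,"z":0,"rx":0,"ry":0,"rz":0,"jaw":0.9},{"x":-90,"y":0,"z":0,"rx":0,"ry":0,"rz":0,"jaw":0.9},{"x":-110,"y":0,"z":0,"rx":0,"ry":0,"rz":0,"jaw":0.9},{"x":-115,"y":0,"z":0,"rx":0,"ry":0,"rz":0,"jaw":0.9}]'

```text
clock: 10.63
tool_pos: [0.56, -0.0959, 0.1855]
ee_rot: [0.542, 0.459, 0.537, -0.456]
force: [1.9, -0.6, 0.6]
width: 0.0788
```

```bash
python3 - <<'E'
from h import *
delta(np.r_[G(0,-.118),.18],9.55)
s=read_state();d=capture('wrist'); save(d['color'],'w6.png')
S=capture('side'); save(cv2.resize(S['color'][190:340,240:440],(800,600),interpolation=cv2.INTER_CUBIC),'s6.png')
o=outline_of('side','tube_mid'); print([(k['uv'],k['score'],k['pixels'].sum()) for k in o])
for k in o:
  if np.hypot(*(np.array(k['uv'])-proj(S,np.r_[G(0,.02),.06])))<20:
    c,e=fitcyl([(S['mtx'],S['camera_from_world'],k['pixels'].astype(float))],np.r_[G(0,.02),.0595],.022,.095,.0595); print(c,e,(c-spot)@gx,(c-spot)@gy)
E
```

```text
at [ 0.56   -0.0959  0.1855] yaw 9.4 t 10.63 F [ 1.9 -0.6  0.6] w 0.0788
xyz mm [  6.   -1.  138.1] rot [-0.1  0.2 -0.4]
[([328.5, 250.3], 0.92, np.int64(755)), ([186.9, 175.4], 0.65, np.int64(265))]
[ 0.55881615 -0.09594265] 0.06958042831796463 0.0001539471925164856 0.020174800201864962
```

View pics/s6.png

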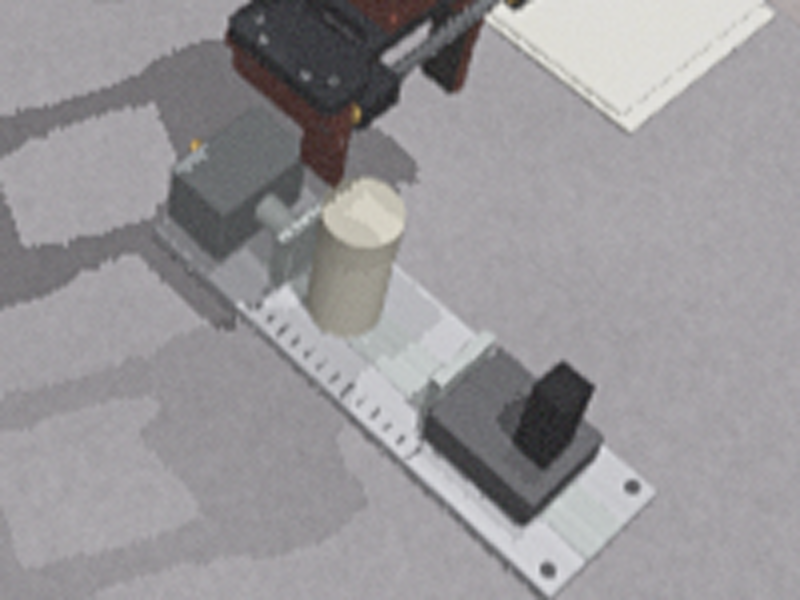

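View pics/w6.png

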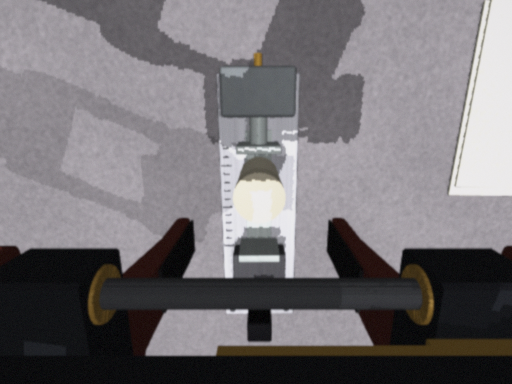

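The tube stands upright at gauge (0, +20 mm), with a gap still left to the anvil. The jaw post is visible at wrist (260,325). I'll move over the post next.

>>> carry_out --deltas '[{"x":0,"y":0,"z":25,"rx":0,"ry":0,"rz":0,"jaw":0.9},{"x":0,"y":-1,"z":55,"rx":0,"ry":0,"rz":0,"jaw":0.9},{"x":0,"y":-1,"z":90,"rx":0,"ry":0,"rz":0,"jaw":0.9},{"x":0,"y":-1,"z":120,"rx":0,"ry":0,"rz":0,"jaw":0.9},{"x":0,"y":-1,"z":138,"rx":0,"ry":0,"rz":0,"jaw":0.9},{"x":0,"y":-1,"z":138,"rx":0,"ry":0,"rz":0,"jaw":0.9},{"x":0,"y":-1,"z":138,"rx":0,"ry":0,"rz":0,"jaw":0.9}]'

```text
clock: 11.37
tool_pos: [0.579, -0.2321, 0.1767]
ee_rot: [0.537, 0.457, 0.541, -0.458]
force: [-0.8, 0.4, 1.1]
width: 0.0793
```

```bash
python3 - <<'E'
from h import *
delta(np.r_[G(0,-.118),.0673],9.55)
s=read_state();d=capture('wrist'); save(d['color'],'w7.png')
W=wristT(d,s)
p=lambda X:(lambda q:(q[:2]/q[2]).round(0))(d['mtx']@W[:3]@np.r_[X,1])
print([p(np.r_[G(a,-.118+b),.107]) for a,b in((-.012,-.011),(.012,-.011),(.012,.011),(-.012,.011))], p(np.r_[G(0,.02),.107]))
print(mark_of('wrist','jaw_grip'),p(np.r_[G(0,-.118),.086]))
E
```

```text
at [ 0.579  -0.2321  0.1767] yaw 9.3 t 11.37 F [-0.8  0.4  1.1] w 0.0793
xyz mm [109.4   2.9   0.8] rot [-0.2 -0.2  0.2]
[array([250., 214.]), array([279., 214.]), array([280., 189.]), array([250., 189.])] [265.  14.]
[{'uv': [263.7, 192.7], 'score': 0.98}] [265. 195.]
```

View pics/w7.png

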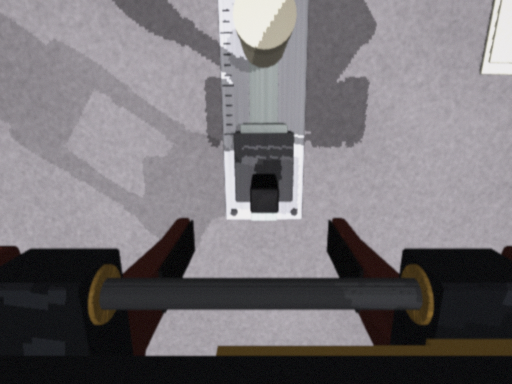

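The post's top is at columns 250–279, rows 187–213. My prediction was 250–280 and 189–214, so they agree. I'll descend and pinch.

>>> carry_out --deltas '[{"x":20,"y":1,"z":0,"rx":0,"ry":0,"rz":0,"jaw":0.9},{"x":45,"y":2,"z":0,"rx":0,"ry":0,"rz":0,"jaw":0.9},{"x":75,"y":2,"z":0,"rx":0,"ry":0,"rz":0,"jaw":0.9},{"x":100,"y":2,"z":0,"rx":0,"ry":0,"rz":0,"jaw":0.9},{"x":109,"y":2,"z":0,"rx":0,"ry":0,"rz":0,"jaw":0.9},{"x":109,"y":2,"z":0,"rx":0,"ry":0,"rz":0,"jaw":0.9},{"x":109,"y":2,"z":0,"rx":0,"ry":0,"rz":0,"jaw":0.9}]'

```text
clock: 12.05
tool_pos: [0.5821, -0.2307, 0.0713]
ee_rot: [0.54, 0.457, 0.54, -0.457]
force: [0.1, -0.3, 0.6]
width: 0.0791
```

```bash
python3 - <<'E'
from h import *
delta(np.r_[G(0,-.118),.0673],9.55)
S=capture('side'); save(cv2.resize(S['color'][190:340,260:460],(800,600),interpolation=cv2.INTER_CUBIC),'s8.png')
E
```

```text
at [ 0.5821 -0.2307  0.0713] yaw 9.5 t 12.05 F [ 0.1 -0.3  0.6] w 0.0791
xyz mm [ 4.  -0.7  1.5] rot [-0.1 -0.  -0. ]
```

View pics/s8.png

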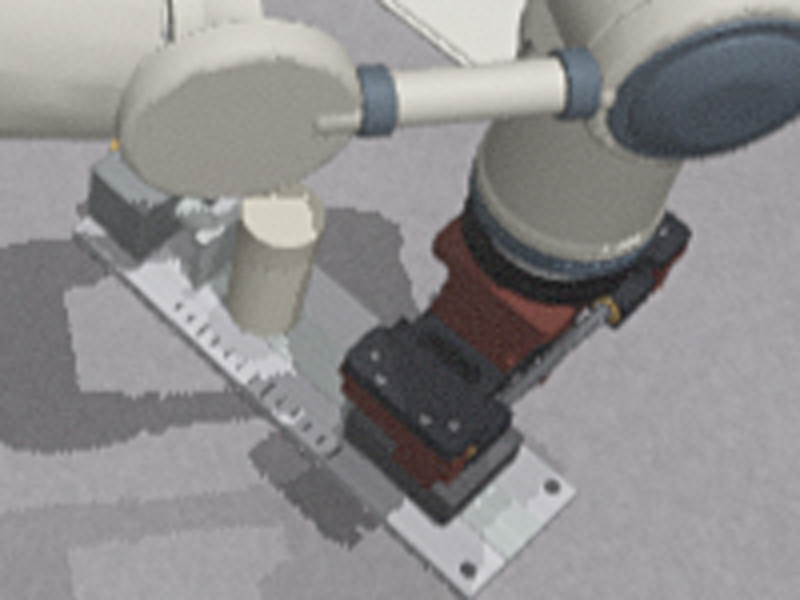

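>>> carry_out --deltas '[{"x":3,"y":-0.7,"z":0,"rx":0,"ry":0,"rz":0,"jaw":0.5},{"x":3,"y":-0.7,"z":0,"rx":0,"ry":0,"rz":0,"jaw":0.4},{"x":3,"y":-0.7,"z":0,"rx":0,"ry":0,"rz":0,"jaw":0.35},{"x":3,"y":-0.7,"z":0,"rx":0,"ry":0,"rz":0,"jaw":0.3},{"x":3,"y":-0.7,"z":0,"rx":0,"ry":0,"rz":0,"jaw":0.2},{"x":3,"y":-0.7,"z":0,"rx":0,"ry":0,"rz":0,"jaw":0},{"x":3,"y":-0.7,"z":0,"rx":0,"ry":0,"rz":0,"jaw":0},{"x":3,"y":-0.7,"z":0,"rx":0,"ry":0,"rz":0,"jaw":0}]'

```text
clock: 12.77
tool_pos: [0.5812, -0.2316, 0.0676]
ee_rot: [0.539, 0.457, 0.539, -0.457]
force: [-0.0, 0.1, 0.3]
width: 0.029
```

>>> carry_out --deltas '[{"x":0,"y":0,"z":0,"rx":0,"ry":0,"rz":0,"jaw":0},{"x":0,"y":0,"z":0,"rx":0,"ry":0,"rz":0,"jaw":0},{"x":0,"y":0,"z":0,"rx":0,"ry":0,"rz":0,"jaw":0}]'

```text
clock: 13.02
tool_pos: [0.5817, -0.2316, 0.0676]
ee_rot: [0.54, 0.457, 0.539, -0.457]
force: [4.6, -0.8, -1.9]
width: 0.0239
```

```bash
python3 - <<'E'
from h import *
delta(np.r_[G(0,-.049),.0673],9.55); s=read_state(); print(((s['tool_pos'][:2]-spot)@gx).round(4),((s['tool_pos'][:2]-spot)@gy).round(4))
d=capture('wrist'); save(d['color'],'w9.png')
E
```

```text
at [ 0.5817 -0.2316  0.0676] yaw 9.4 t 13.02 F [ 4.6 -0.8 -1.9] w 0.0239
xyz mm [  0.3  -0.3 -68.4] rot [-0.1  0.  -0. ]
0.0002 -0.1174
```

View pics/w9.png

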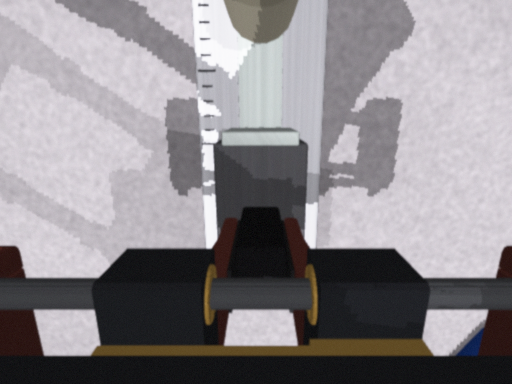

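The pinch is good: the width is 23.9 mm against a 24 mm post. I'll slide in stages.

>>> carry_out --deltas '[{"x":0,"y":0,"z":-6,"rx":0,"ry":0,"rz":0,"jaw":0},{"x":0,"y":0,"z":-13,"rx":0,"ry":0,"rz":0,"jaw":0},{"x":0,"y":0,"z":-21,"rx":0,"ry":0,"rz":0,"jaw":0},{"x":0,"y":0,"z":-29,"rx":0,"ry":0,"rz":0,"jaw":0},{"x":0,"y":0,"z":-37,"rx":0,"ry":0,"rz":0,"jaw":0},{"x":0,"y":0,"z":-44,"rx":0,"ry":0,"rz":0,"jaw":0},{"x":0,"y":0,"z":-49,"rx":0,"ry":0,"rz":0,"jaw":0},{"x":0,"y":0,"z":-50,"rx":0,"ry":0,"rz":0,"jaw":0}]'

```text
clock: 13.73
tool_pos: [0.5734, -0.1827, 0.0677]
ee_rot: [0.54, 0.457, 0.539, -0.457]
force: [5.5, -5.3, -2.8]
width: 0.0238
```

>>> carry_out --deltas '[{"x":0,"y":0,"z":0,"rx":0,"ry":0,"rz":0,"jaw":0},{"x":0,"y":0,"z":0,"rx":0,"ry":0,"rz":0,"jaw":0}]'

```text
clock: 13.9
tool_pos: [0.5734, -0.1827, 0.0676]
ee_rot: [0.54, 0.457, 0.539, -0.457]
force: [4.7, -1.9, -2.1]
width: 0.0242
```

```bash
python3 - <<'E'
from h import *
delta(np.r_[G(0,-.049),.0673],9.55); s=read_state(); print(((s['tool_pos'][:2]-spot)@gx).round(4),((s['tool_pos'][:2]-spot)@gy).round(4))
d=capture('wrist'); save(d['color'],'w10.png')
E
```

```text
at [ 0.5734 -0.1827  0.0676] yaw 9.4 t 13.9 F [ 4.7 -1.9 -2.1] w 0.0242
xyz mm [  0.3  -0.2 -18.8] rot [-0.1  0.1 -0. ]
0.0001 -0.0678
```

View pics/w10.png

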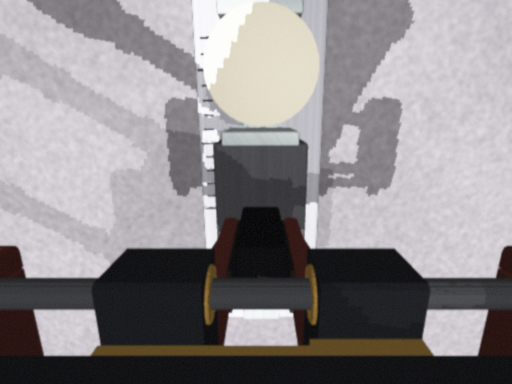

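>>> carry_out --deltas '[{"x":0,"y":0,"z":-2,"rx":0,"ry":0,"rz":0,"jaw":0},{"x":0,"y":0,"z":-4,"rx":0,"ry":0,"rz":0,"jaw":0},{"x":0,"y":0,"z":-6,"rx":0,"ry":0,"rz":0,"jaw":0},{"x":0,"y":0,"z":-8,"rx":0,"ry":0,"rz":0,"jaw":0},{"x":0,"y":0,"z":-10,"rx":0,"ry":0,"rz":0,"jaw":0},{"x":0,"y":0,"z":-10,"rx":0,"ry":0,"rz":0,"jaw":0},{"x":0,"y":0,"z":-10,"rx":0,"ry":0,"rz":0,"jaw":0}]'

```text
clock: 14.53
tool_pos: [0.5718, -0.1734, 0.0676]
ee_rot: [0.54, 0.457, 0.539, -0.458]
force: [5.4, -3.6, -1.6]
width: 0.0241
```

```bash
python3 - <<'E'
from h import *
delta(np.r_[G(0,-.049),.0673],9.55); s=read_state(); print(((s['tool_pos'][:2]-spot)@gx).round(4),((s['tool_pos'][:2]-spot)@gy).round(4))
d=capture('wrist'); S=capture('side');T=capture('top')
f=lambda i,w:cv2.resize(i,w,interpolation=cv2.INTER_CUBIC)
save(np.vstack([f(d['color'][:170,150:370],(780,300)),np.hstack([f(S['color'][210:290,265:375],(390,300)),f(T['color'][140:220,265:375],(390,300))])]),'p11.png')
E
```

```text
at [ 0.5718 -0.1734  0.0676] yaw 9.4 t 14.53 F [ 5.4 -3.6 -1.6] w 0.0241
xyz mm [ 0.3 -0.1 -9.3] rot [-0.2  0.1 -0. ]
0.0001 -0.0583
```

View pics/p11.png

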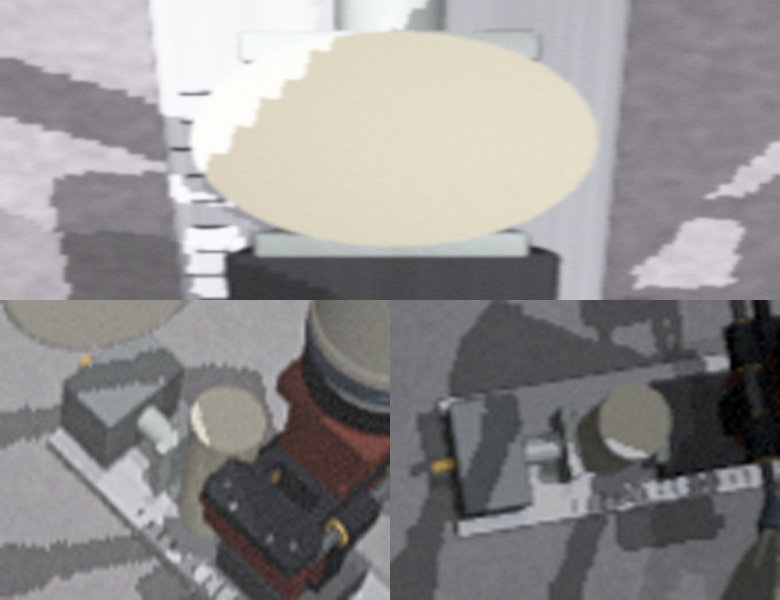

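```bash
cat >> h.py <<'E'
def gap(va,vj,u=260):
    s=read_state(); d=capture('wrist'); W=wristT(d,s)
    a,j=[onplane(d['mtx'],W,np.array([u,v-.4]),.062)[:2] for v in(va,vj)]
    print('gap',((a-j)@gy).round(4),'anvil y',((a-spot)@gy).round(4),'jaw y',((j-spot)@gy).round(4),'grip y',((s['tool_pos'][:2]-spot)@gy).round(4))
E
python3 - <<'E'
from h import *
gap(34.6,132)
d=capture('wrist');save(cv2.resize(d['color'][:150,200:320],(480*1,600),interpolation=cv2.INTER_CUBIC),'w11.png')
E
```

```text
gap 0.0495 anvil y 0.0512 jaw y 0.0017 grip y -0.0584
```

View pics/w11.png

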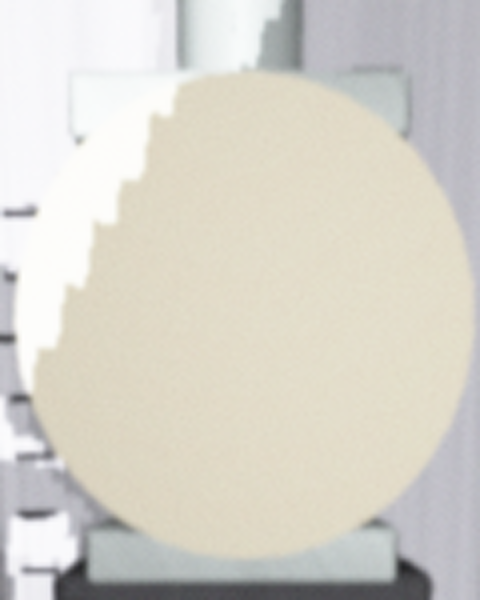

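The gap is 49.5 mm, so there are about 5.5 mm to contact. The anvil is still at rest. I'll advance 9 mm and measure.

>>> carry_out --deltas '[{"x":0,"y":0,"z":-2,"rx":0,"ry":0,"rz":0,"jaw":0},{"x":0,"y":0,"z":-4,"rx":0,"ry":0,"rz":0,"jaw":0},{"x":0,"y":0,"z":-6,"rx":0,"ry":0,"rz":0,"jaw":0},{"x":0,"y":0,"z":-8,"rx":0,"ry":0,"rz":0,"jaw":0},{"x":0,"y":0,"z":-9,"rx":0,"ry":0,"rz":0,"jaw":0},{"x":0,"y":0,"z":-9,"rx":0,"ry":0,"rz":0,"jaw":0}]'

```text
clock: 15.28
tool_pos: [0.5704, -0.165, 0.0676]
ee_rot: [0.54, 0.457, 0.538, -0.458]
force: [5.7, -6.0, -3.3]
width: 0.0243
```

```bash
python3 - <<'E'
from h import *
delta(np.r_[G(0,-.046),.0673],9.55)
d=capture('wrist');save(cv2.resize(d['color'][:150,200:320],(480*1,600),interpolation=cv2.INTER_CUBIC),'w12.png')
T=capture('top');save(cv2.resize(T['color'][140:220,265:375],(770,560),interpolation=cv2.INTER_CUBIC),'t12.png')
E
```

```text
at [ 0.5704 -0.165   0.0676] yaw 9.4 t 15.28 F [ 5.7 -6.  -3.3] w 0.0243
xyz mm [ 0.3 -0.1 -3.9] rot [-0.2  0.2 -0.1]
```

View pics/w12.png

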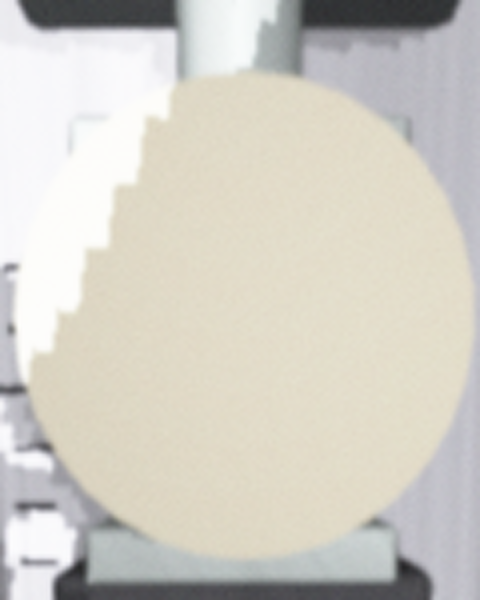

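View pics/t12.png

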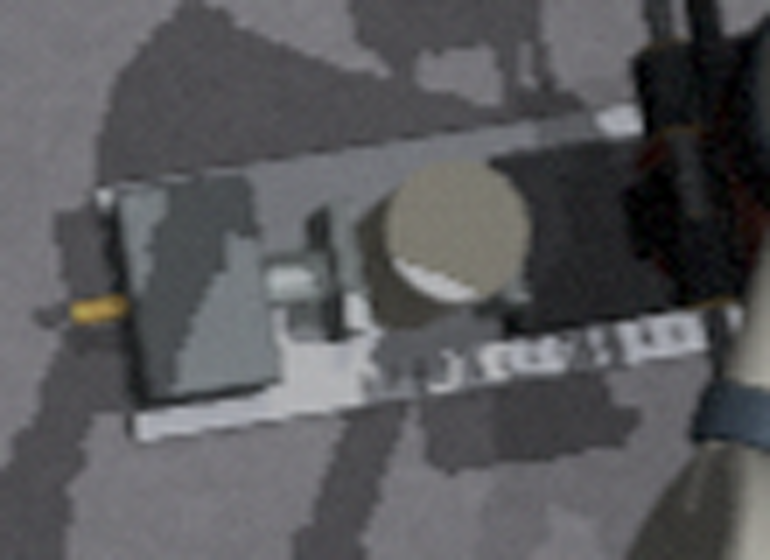

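Relative to the jaw, the anvil plate has closed 6 mm while the jaw moved 8.5 mm. That means the tube is in contact and the anvil is in about 2.5–3 mm. I'll go 4 mm more.

>>> carry_out --deltas '[{"x":0,"y":0,"z":-1,"rx":0,"ry":0,"rz":0,"jaw":0},{"x":0,"y":0,"z":-2,"rx":0,"ry":0,"rz":0,"jaw":0},{"x":0,"y":0,"z":-3,"rx":0,"ry":0,"rz":0,"jaw":0},{"x":0,"y":0,"z":-4,"rx":0,"ry":0,"rz":0,"jaw":0},{"x":0,"y":0,"z":-4,"rx":0,"ry":0,"rz":0,"jaw":0},{"x":0,"y":0,"z":-4,"rx":0,"ry":0,"rz":0,"jaw":0}]'

```text
clock: 15.88
tool_pos: [0.5698, -0.1614, 0.0676]
ee_rot: [0.54, 0.457, 0.538, -0.458]
force: [5.6, -6.6, -3.5]
width: 0.0238
```

```bash
python3 - <<'E'
from h import *
delta(np.r_[G(0,-.046),.0673],9.55)
d=capture('wrist');save(cv2.resize(d['color'][:150,200:320],(480*1,600),interpolation=cv2.INTER_CUBIC),'w13.png')
E
```

```text
at [ 0.5698 -0.1614  0.0676] yaw 9.4 t 15.88 F [ 5.6 -6.6 -3.5] w 0.0238
xyz mm [ 0.3 -0.1 -0.2] rot [-0.2  0.2 -0.1]
```

View pics/w13.png

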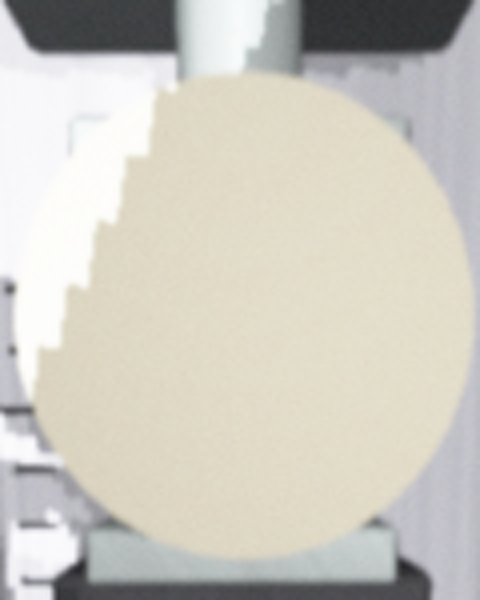

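The plate now moves with the jaw (its back edge stays at row 118 of the crop), so the anvil is in about 6–7 mm. I'll release and lift straight up.

>>> carry_out --deltas '[{"x":0,"y":0,"z":0,"rx":0,"ry":0,"rz":0,"jaw":0.4},{"x":0,"y":0,"z":0,"rx":0,"ry":0,"rz":0,"jaw":0.6},{"x":0,"y":0,"z":0,"rx":0,"ry":0,"rz":0,"jaw":0.8},{"x":0,"y":0,"z":0,"rx":0,"ry":0,"rz":0,"jaw":0.8},{"x":0,"y":0,"z":0,"rx":0,"ry":0,"rz":0,"jaw":0.8},{"x":0,"y":0,"z":0,"rx":0,"ry":0,"rz":0,"jaw":0.8},{"x":0,"y":0,"z":0,"rx":0,"ry":0,"rz":0,"jaw":0.8}]'

```text
clock: 16.52
tool_pos: [0.5693, -0.1595, 0.0677]
ee_rot: [0.539, 0.457, 0.539, -0.457]
force: [0.1, 0.4, -0.0]
width: 0.0666
```

>>> carry_out --deltas '[{"x":-10,"y":0,"z":0,"rx":0,"ry":0,"rz":0,"jaw":0.8},{"x":-30,"y":0,"z":0,"rx":0,"ry":0,"rz":0,"jaw":0.8},{"x":-60,"y":0,"z":0,"rx":0,"ry":0,"rz":0,"jaw":0.8},{"x":-90,"y":0,"z":0,"rx":0,"ry":0,"rz":0,"jaw":0.8},{"x":-120,"y":0,"z":0,"rx":0,"ry":0,"rz":0,"jaw":0.8},{"x":-145,"y":0,"z":0,"rx":0,"ry":0,"rz":0,"jaw":0.8},{"x":-150,"y":0,"z":0,"rx":0,"ry":0,"rz":0,"jaw":0.8},{"x":-150,"y":0,"z":0,"rx":0,"ry":0,"rz":0,"jaw":0.8}]'

```text
clock: 17.18
tool_pos: [0.5702, -0.1599, 0.221]
ee_rot: [0.541, 0.458, 0.538, -0.457]
force: [0.3, -0.4, 0.3]
width: 0.0703
```

```bash
python3 - <<'E'
from h import *
delta(np.r_[G(0,-.046),.0673],9.55)
d=capture('wrist');S=capture('side');T=capture('top')
for c,dd in (('side',S),):
  for k in outline_of(c,'tube_mid'):
    if np.hypot(*(np.array(k['uv'])-proj(dd,np.r_[G(0,.034),.06])))<20:
      q,e=fitcyl([(dd['mtx'],dd['camera_from_world'],k['pixels'].astype(float))],np.r_[G(0,.03),.0595],.022,.095,.0595); print(c,e,(q-spot)@gx,(q-spot)@gy)
for n in('short_mid','thin_mid'): print(n,[(c,mark_of(c,n)[:1]) for c in('side','top')])
f=lambda i,w:cv2.resize(i,w,interpolation=cv2.INTER_CUBIC)
save(np.vstack([f(d['color'][:220,130:390],(780,330)),np.hstack([f(S['color'][210:330,265:405],(390,270)),f(T['color'][140:220,265:395],(390,270))])]),'p14.png')
E
```

```text
at [ 0.5702 -0.1599  0.221 ] yaw 9.4 t 17.18 F [ 0.3 -0.4  0.3] w 0.0703
xyz mm [153.7  -1.5   0.9] rot [-0.1  0.2 -0.3]
side 0.1308466982119676 0.0014634393101959535 0.03701689617059433
short_mid [('side', [{'uv': [268.8, 177.2], 'score': 0.88}]), ('top', [{'uv': [202.1, 160.5], 'score': 0.73}])]
thin_mid [('side', [{'uv': [216.5, 189.8], 'score': 0.79}]), ('top', [{'uv': [195.6, 223.9], 'score': 0.43}])]
```

View pics/p14.png

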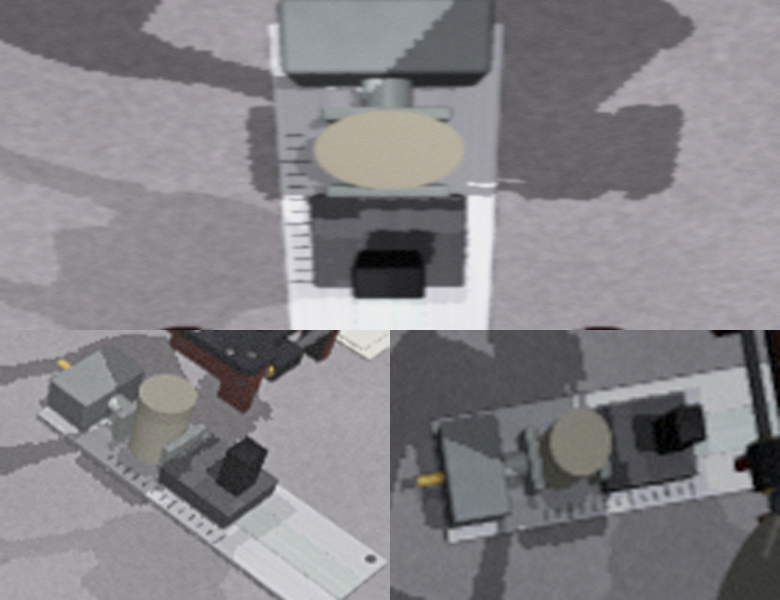

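The tube stands upright between the jaw and the anvil, the robot is clear, and the short and thin tubes haven't moved. I'm handing in.

```bash
python3 -c "
from station import *
print(job_done())"
```

```text
the job is handed in; nothing more can be done
None
```

I stood the tall white tube on the gauge bed between the jaws. I then slid the jaw shut until the tube pushed the anvil in, released the post and lifted clear. The job was handed in at about 17 s of the 48 s allowed; no verdict was reported.

- **Tube:** in the last pictures it stands upright, held between the jaw and the anvil, about 1.5 mm off the bed's middle line.
- **Anvil travel:** my two estimates disagree slightly. Jaw travel after contact gives about 6–7 mm, and the final side-view fit (13% mismatch) gives about 9 mm. Both are inside the 1.5–14.5 mm limits.
- **Bystanders:** the short and thin tubes were found within about 1–3 pixels of where they started.
- **Robot:** the wrist force was near zero after I lifted clear, so nothing was being touched.

The only failed call was my first move, which was refused until I filled in every field of each row; the arm did not move.

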